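# Clamp a glued plinth in the lever press and set the depth stop to the stroke

## Task

The glued-up plinth in the lever press has to stay clamped while it sets: press the lever down until you feel the pressing foot take up firmly on the plinth, without forcing it, and leave the lever there. Then slide the depth stop up its rod until it just meets the underside of the ram's lug, without jamming it, so that it marks this stroke for the next plinths. Leave the plinth and the other things on the table where they are.

Things in the scene. Friction and masses are not known exactly. Their poses are not given: they have to be found in the camera images.
- press: grey cast bench press, bolted down: base 246 x 130 mm, head 235 mm high. Origin on the table under the ram's axis; x points from the press's front to its back (the front faces roughly to the robot), y to its left, z up. The anvil plate's top is 36 mm above the table. Position and yaw vary
- lever (a joint): lever angle, rad: 0 at rest (pointing to the press's front, 30 degrees above level), grows as pressed down, at most 1.15. Drives the ram 22 mm per rad. Stays where left, under load too. Free, it takes about 5 N across the grip to move (a hand at rest on it feels 0 to 3 N); after 0.35 to 0.85 rad the foot meets the plinth, then 1.5 N more per mm: 8 to 13 N clamps well, over 16 N crushes the joint
- lever_pivot (a point): the lever's pivot axis (along the press's y), on the right side of the press, 55 mm right of the ram's axis, 22 mm behind it and 200 mm above the table, in the middle of the lever's width
- lever_grip (a point): middle of the lever's grey round grip, on the bar's centre line, 195 mm from the pivot; the grip is 21 mm thick and reaches from 155 to 230 mm from the pivot. It can be pushed down from above and follows a circle about the pivot
- ram: the square steel ram, 20 mm wide, with the pressing foot screwed into its lower end; it moves straight up and down. Its origin lies on its axis at its lower end. How far the foot stands out below it differs from start to start and is not told
- lug (a point): underside of the ram's lug, a 20 x 12 mm steel bar at the ram's top that reaches over the depth rod; the point lies on the rod's axis. It goes down with the ram
- stop: the depth stop: a steel collar, 25 mm across and 14 mm high, that slides on the upright depth rod 50 mm left of the ram's axis, with a wing out to the press's left. Its origin lies on the rod's axis at mid height. It drags with about 6 to 8 N and stays where it is left; it starts 13 to 40 mm below the place where it will meet the lug
- stop_wing (a point): place to pinch the stop's wing from above, 60 mm left of the rod and at mid height; the wing is 12 mm thick along the press's x, 14 mm high, and ends 80 mm from the rod. Nothing else is within 40 mm of this point
- stop_top (a point): centre of the collar's top face, on the rod's axis, 7 mm above its mid height; this face is to meet the lug
- plinth: the glued-up wooden plinth lying loose on the press's anvil plate under the foot: 84 x 84 x 36 mm with a 70 x 70 x 14 mm board on top, 50 mm in all. Its origin is the centre of its underside
- spare_a: bystander: a spare plinth like the one in the press, 84 x 84 x 50 mm, standing left of the press
- spare_b: bystander: a second spare plinth, 84 x 84 x 50 mm, right of the press
- glue: bystander: white glue bottle, 48 mm across, 150 mm high, beside the press
- brush: bystander: flat brush, 200 mm long, 20 mm thick, lying in front of the press
- tub: bystander: white lidded tub, 100 mm across, 75 mm high, front left of the press
- flowerpot: bystander: upturned terracotta flowerpot, 156 mm across, 125 mm high
- figure: bystander: small plaster figure with a foil ball head on a round wooden base, 200 mm high
- mug: bystander: white mug, 80 mm across, 92 mm high
Not all that is in view belongs to the job. What is shaped like the plinth but orange or turquoise is not meant.

How it is judged:
By the outcome, as a careful person would: the job done as asked, in the order asked, and still so for the second after the job is handed in, with the robot touching nothing.
It also fails if it takes over 70 s, if anything falls off the work surface, if the arm or the gripper's body presses on something with over 40 N, if the wrist force passes 120 N, or if a joint passes its speed limit or range.

## Robot

A 7-joint arm with a two-finger parallel gripper is mounted at the origin on the work surface. World frame = base frame: x ahead of the robot, y to its left, z up, the work surface at z = 0. Lengths are in mm, angles in rad, forces in N, time in s.
With the tool pointing down it reaches from about 425 to 1025 mm from the base axis. Payload 3.6 kg.
Tool frame: the origin (TCP) lies on the mounting face of the last link; the fingertips stand 173 mm ahead of it and the grasp point (between the pads) lies 155 mm ahead of it (tips_ahead is the distance from the TCP to the fingertips, in mm); z points along the fingers, y is the direction in which the jaws open and shut (so a half turn about z gives the same grasp; the last joint's range is limited). The gripper opens to 85 mm and grips with 20 to 120 N. Pads are 22 mm wide; open, the fingers measure 114 mm over their backs; the gripper's body (76 mm by 85 mm) begins 54 mm behind the grasp point. The pads swing forward as they close: fully open they stand 13 mm farther back than shut.
Start: joints at [1.24, 0.591, 0.048, 1.609, -0.033, 0.943, -0.034], TCP at [170.086, -704.77, 404.702] pointing down, gripper open.
Joint ranges: [-2.69, 2.69], [-0.47, 2.24], [-1.27, 1.36], [0.19, 2.51], [-1.53, 4.68], [0.08, 2.07], [-3.09, 3.09]. Speed limits (rad/s): [2.57, 2.57, 3.14, 3.14, 3.14, 3.14, 3.14].

## Interface

Orientations are given as a unit quaternion [w, x, y, z].
In Python, from workcell import * gives the robot as it stands. The module is installed in compiled form; this text tells all that it offers.
- The arm moves only by the tool carry_out, never from a script. Its argument "deltas" is a list of rows, each an object with "xyz": the shift along the tool's x, y, z in units of 300 mm (1.0 is 300 mm), a list of three; "spin": the turn about the tool's z in units of 90 degrees (1.0 is 90 degrees); "grip": the gripper command: -1 is fully open, 1 is shut, values between are in proportion. In form: [{"xyz": [x, y, z], "spin": spin, "grip": grip}, ...]. A call has 1 to 12 rows; each row is the pose to reach, as a shift and turn from the pose measured when the call began, along the tool's axes at that moment; what a row does not reach only later rows make up. A row lasts 1/12 s, in which the tool goes at most 41.7 mm and 7.16 degrees, less where a joint would pass 70% of its speed; a pose out of reach is approached as far as the arm can. A call with a number of a shift or a turn outside -1 to 1 is refused whole. A call with a gripper value outside its range is refused whole. The fingers move at their own pace and stop on an object; the grip force is fixed at half the most. Time passes only in rows, so rows that repeat a pose let the fingers close. It gives the time, the measured TCP pose, the force and the opening at its end, in the units of the state.
- read_state(): the state, without advancing time (a new reading comes with each control period).
- snapshot(name): name is "side" or "top"; returns the picture (420x560x3 uint8, red, green, blue); there is no depth.
- camera_info(name): a dict with "fx", "fy", "cx", "cy" (pixels), "rvec" (rotation vector, rad) and "tvec" (3), from world to camera coordinates, as OpenCV has them. Camera axes: x right, y down, z forward; pixel columns grow to the right and rows downward; lengths in mm; the calibration is good to about 2 mm. A picture is of the moment at which its call begins. camera_info takes no time and is no camera call.
- finish_job(): hands the job in, once; it reports no verdict.
Trained networks look in the newest picture that a camera, given by its name, has taken for a name from the list of things; names that differ only in an ending like _2 or _b are one class to them, and where a whole thing is asked for, a point or a joint stands for the part that bears it (a point fixed in the world has none). Each returns a list of dicts, best first, with "score" (0 to 1); they miss things now and then, are a little off and sometimes report something else, mostly with a low value. They report only what shows in the picture. A call takes as long as a camera call. They do not tell look-alikes from the thing itself.
- silhouettes(thing, camera): "pixels" (420x560 bool, what is visible of it) and "rect" ([centre column, centre row, width, height] in pixels, round what is visible of it).
The state is a dict: "time": time; "qpos": joint angles; "qd": joint speeds; "tau": joint torques, N m; "position": TCP position; "orientation": TCP orientation; "wrist_force": force on the tool from outside, world axes, zero at the start; "moment": the same for the moment, N m; "gripper_width": finger opening in mm.
Only numpy, scipy, OpenCV 4.12 (cv2) and the standard library are available. Lean on these libraries where they do the work, as an engineer would, in place of code of your own. Each camera call takes 0.05 s, during which the arm holds its last target.

## Working session

There is one attempt and no reset: what is moved stays moved. The work goes in short steps, Python scripts to look and compute and a tool call to move; the robot and the scene stay as the last step left them, time stands still between calls to the robot, and variables do not carry over. Pictures are saved under pics/ and viewed, and the job is handed in when it is done.

Besides the shell and the picture viewer there is one more tool, called after "Request:" by a JSON object that holds its "op" and its "data". carry_out: Moves the arm, as the interface text tells. Shifts and turns lie within -1 to 1; 1 stands for 300 mm of shift or 90 degrees of turn. Its arguments: {"type":"object","properties":{"deltas":{"type":"array"}},"required":["deltas"]}

```bash
mkdir -p pics; ls
python3 - <<'E'
from workcell import *
import cv2
s=read_state(); print(s)
for n in("side","top"):
    im=snapshot(n); cv2.imwrite(f"pics/{n}0.png",cv2.resize(im[:,:,::-1],(800,600),interpolation=cv2.INTER_CUBIC)); print(camera_info(n))
E
```

```text
pics
{'time': 0.0, 'qpos': array([ 1.24049365,  0.59210757,  0.04833185,  1.60985701, -0.03328759,
        0.94271529, -0.03368605]), 'qd': array([ 0.00060561, -0.00242605, -0.0001357 ,  0.00058537,  0.00014924,
       -0.00022868,  0.00056408]), 'tau': array([-5.72953695e-05, -5.48679292e+01,  1.54656138e+00, -1.98114055e+01,
        9.38455778e-03,  8.76793347e-03,  1.09300038e-05]), 'position': array([ 169.98417887, -704.32398818,  403.53668626]), 'orientation': array([-1.12125521e-03,  9.92993712e-01,  1.18161693e-01, -2.11791104e-04]), 'wrist_force': array([ 0.02067488,  1.00374079, -0.41844913]), 'moment': array([-0.04158834, -0.00662246, -0.00509764]), 'gripper_width': 85.22244282380083}
{'fx': 461.1681979336163, 'fy': 461.1681979336163, 'cx': 273.2864516065934, 'cy': 208.24645169605262, 'rvec': array([ 0.95754048, -2.43967082,  1.07951778]), 'tvec': array([ 423.76061137,  419.54044577, 1409.36446296])}
{'fx': 539.7063427030375, 'fy': 539.7063427030375, 'cx': 270.83394792050177, 'cy': 215.8914215917653, 'rvec': array([ 2.19612456, -2.01552255,  0.22062398]), 'tvec': array([ -55.81176813,  579.81329025, 1460.85079284])}
```

View pics/side0.png

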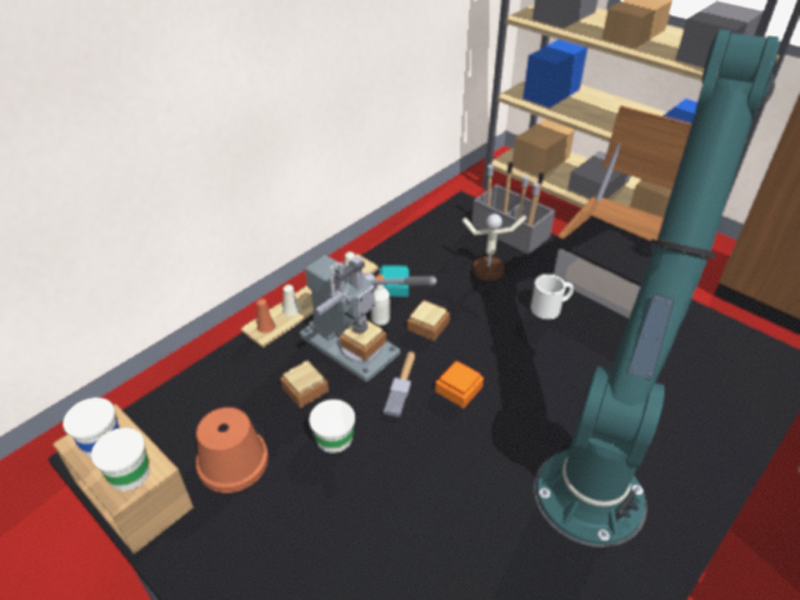

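View pics/top0.png

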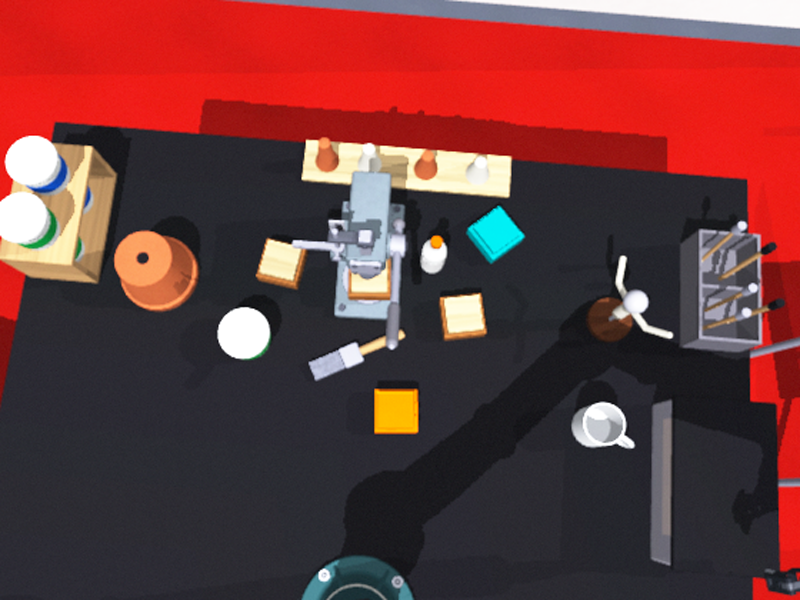

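```bash
cat > h.py <<'E'
from workcell import *
import numpy as np, cv2
def proj(P,n):
    c=camera_info(n); K=np.array([[c['fx'],0,c['cx']],[0,c['fy'],c['cy']],[0,0,1.]])
    return cv2.projectPoints(np.asarray(P,float).reshape(-1,1,3),c['rvec'],c['tvec'],K,None)[0].reshape(-1,2)
def onz(u,v,n,z):
    c=camera_info(n); R=cv2.Rodrigues(c['rvec'])[0]; C=-R.T@c['tvec']
    d=R.T@np.array([(u-c['cx'])/c['fx'],(v-c['cy'])/c['fy'],1.]); return C+d*(z-C[2])/d[2]
def crop(im,u0,v0,w,h,name,k):
    cv2.imwrite(name,cv2.resize(im[v0:v0+h,u0:u0+w,::-1],None,fx=k,fy=k,interpolation=cv2.INTER_CUBIC))
E
python3 - <<'E'
from h import *
T=snapshot("top");S=snapshot("side")
crop(T,195,100,110,160,"pics/t1.png",5 if 0 else 3.7)
crop(S,200,165,130,110,"pics/s1.png",5.4)
for th in("press","lever","stop","plinth","ram","lug"):
  for c in("top","side"):
    for d in silhouettes(th,c)[:3]: print(th,c,round(d['score'],2),np.round(d['rect'],1))
E
```

```text
press top 0.88 [245.6 183.1  82.1 124.7]
press side 0.71 [256.9 222.2  99.9  90.6]
press side 0.28 [211.8 270.8  38.   26.3]
lever top 0.78 [276.5 196.7  14.3  91.6]
lever side 0.54 [280.4 194.8  46.3   7. ]
stop top 0.75 [223.2 171.2  37.7  14.5]
stop side 0.6 [233.8 211.   25.4   8.8]
plinth top 0.8 [256.1 196.8  31.3  28.3]
plinth top 0.73 [346.6 164.8  40.4  38.5]
plinth top 0.66 [278.4 286.7  31.5  28.4]
plinth side 0.97 [320.9 270.4  35.5  30.1]
plinth side 0.67 [255.7 238.9  30.9  23.2]
plinth side 0.52 [276.  195.8  19.2  18.6]
ram top 0.54 [245.6 177.1  34.8  34.1]
ram side 0.71 [244.9 207.4  21.9  55.3]
ram side 0.34 [255.2 238.2  33.   23.3]
lug top 0.93 [244.6 181.2  28.5  31.8]
lug top 0.27 [198.1 185.4  35.9  32.1]
lug side 0.7 [247.  206.1  20.6  53.5]
```

View pics/t1.png

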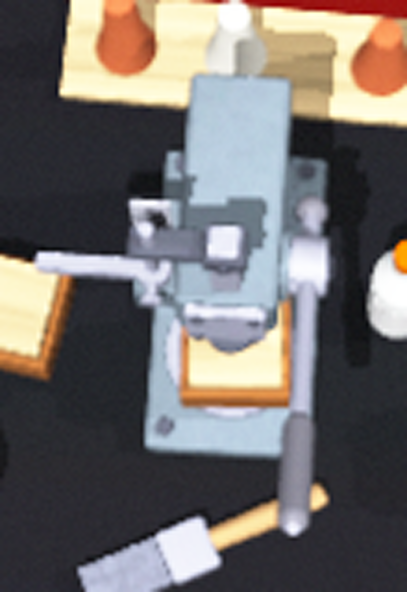

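View pics/s1.png

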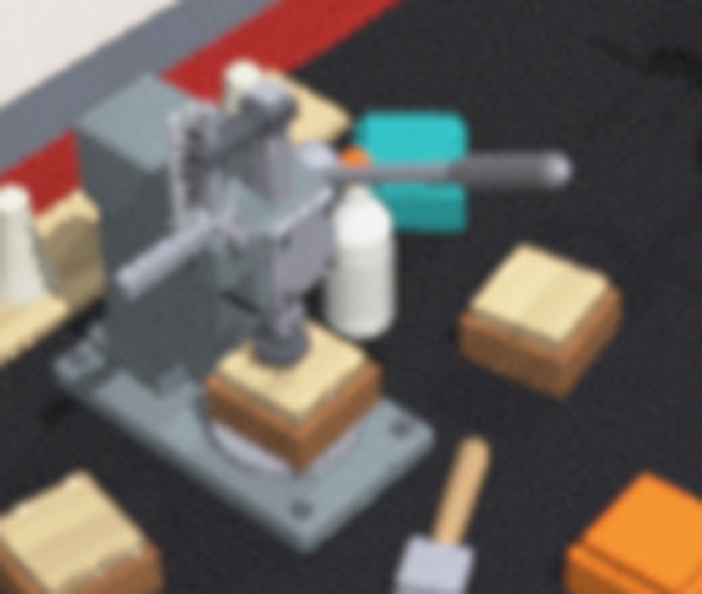

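```bash
cat > fit.py <<'E'
from h import *
from scipy.optimize import least_squares
t=lambda u,v:(195+u/3.7,100+v/3.7); s=lambda u,v:(200+u/5.4,165+v/5.4)
c30,s30=np.cos(np.pi/6),np.sin(np.pi/6)
def W(p,q):
    x,y,a=p[:3]; c,ss=np.cos(a),np.sin(a); q=np.asarray(q,float)
    return np.array([x+c*q[0]-ss*q[1],y+ss*q[0]+c*q[1],q[2]])
# p: x y yaw zs xf tb zr
obs=[("top",t(294,528),lambda p:(22-228*c30,-55,200+228*s30)),
("side",s(566,170),lambda p:(22-228*c30,-55,200+228*s30)),
("top",t(302,418),lambda p:(22-155*c30,-55,200+155*s30)),
("side",s(455,170),lambda p:(22-155*c30,-55,200+155*s30)),
("top",t(38,264),lambda p:(0,130,p[3])),
("side",s(125,280),lambda p:(0,130,p[3])),
("top",t(224,243),lambda p:(0,0,p[6])),
("side",s(270,92),lambda p:(0,0,p[6])),
("top",t(148,448),lambda p:(p[4],65,p[5])),
("top",t(285,452),lambda p:(p[4],-65,p[5])),
("top",t(325,160),lambda p:(p[4]+246,-65,p[5])),
("side",s(303,552),lambda p:(p[4],65,0)),
("side",s(433,445),lambda p:(p[4],-65,0)),
("side",s(303,533),lambda p:(p[4],65,p[5])),
("side",s(433,430),lambda p:(p[4],-65,p[5])),
("side",s(57,380),lambda p:(p[4]+246,65,0)),
]
def f(p): return np.concatenate([proj([W(p,g(p))],n)[0]-np.array(o) for n,o,g in obs])
if __name__=="__main__":
    b=onz(*t(224,260),"top",200); print(b)
    for a0 in(0,-np.pi/2):
        r=least_squares(f,[b[0],b[1],a0,190,-100,20,260],loss="soft_l1",x_scale=[10,10,.1,10,10,5,10])
        print(r.cost,np.round(r.x,3)); print(np.round(r.fun.reshape(-1,2),1))
    p=r.x
E
python3 fit.py
```

```text
[670.5303956   42.29549527 200.        ]
16.759096845603132 [ 6.46482e+02  3.70420e+01  2.80000e-02  2.46179e+02 -7.55620e+01
  1.60320e+01  3.12406e+02]
[[ 0.2 -3. ]
 [-2.5 -0.6]
 [-0.7  3.4]
 [ 2.6 -0.3]
 [-0.5 -0.1]
 [-0.2  0.2]
 [ 0.2  0.6]
 [-0.1 -0.3]
 [-1.  -0.5]
 [ 6.7  1. ]
 [ 0.3 -0.4]
 [ 0.3  0.2]
 [ 0.1 -0.2]
 [ 0.2  0.7]
 [ 0.1 -0.3]
 [-1.  -0.2]]Traceback (most recent call last):
  File "fit.py", line 30, in <module>
    r=least_squares(f,[b[0],b[1],a0,190,-100,20,260],loss="soft_l1",x_scale=[10,10,.1,10,10,5,10])
    return func(*args, **kwargs)
    result = trf(vector_fun.fun, vector_fun.jac, x0, f0, J0, lb, ub, ftol, xtol,
                 gtol, max_nfev, x_scale, loss_function, tr_solver,
                 tr_options.copy(), verbose, callback=callback_wrapped)
    return trf_no_bounds(
        fun, jac, x0, f0, J0, ftol, xtol, gtol, max_nfev, x_scale,
        loss_function, tr_solver, tr_options, verbose, callback=callback)
    J = jac(x)
    self._update_jac()
    ~~~~~~~~~~~~~~~~^^
    self.J = self.jac_wrapped(xp_copy(self.x), f0=self.f)
             ~~~~~~~~~~~~~
[... 552 characters left out ...]
 in f_evals]
                                    ^^^^^^^
    f = np.atleast_1d(self.fun(x, *self.args, **self.kwargs))
                      ~~~~~~~~^^^^^^^^^^^^^^^^^^^^^^^^^^^^^^
    return np.atleast_1d(self.fun(x))
                         ~~~~~~~~^^^
    return self.f(x, *self.args, **self.kwargs)
           ~~~~~~^^^^^^^^^^^^^^^^^^^^^^^^^^^^^^
  File "fit.py", line 26, in f
    def f(p): return np.concatenate([proj([W(p,g(p))],n)[0]-np.array(o) for n,o,g in obs])
                                     ~~~~^^^^^^^^^^^^^^^
  File "h.py", line 4, in proj
    c=camera_info(n); K=np.array([[c['fx'],0,c['cx']],[0,c['fy'],c['cy']],[0,0,1.]])
ValueError: time passes only in moves, steps and waits
```

```bash
python3 - <<'E'
from workcell import *
import json
json.dump({n:{k:(v.tolist() if hasattr(v,'tolist') else v) for k,v in camera_info(n).items()} for n in("top","side")},open("cam.json","w"))
E
python3 - <<'E'
s=open('h.py').read()
s=s.replace("def proj","import json\n_C={n:{k:np.array(v) for k,v in c.items()} for n,c in json.load(open('cam.json')).items()}\ndef ci(n): return _C[n]\ndef proj",1).replace("c=camera_info(n)","c=ci(n)")
open('h.py','w').write(s)
s=open('fit.py').read()
s=s.replace('("top",t(285,452)','#("top",t(285,452)').replace("for a0 in(0,-np.pi/2)","for a0 in(0,)")
s=s.replace("22-228*c30,-55,200+228*s30","22-p[8]*np.cos(p[7]),-55,200+p[8]*np.sin(p[7])").replace("22-155*c30,-55,200+155*s30","22-p[9]*np.cos(p[7]),-55,200+p[9]*np.sin(p[7])")
s=s.replace("20,260]","20,260,.5,228,155]").replace("5,10])","5,10,.1,5,5])")
open('fit.py','w').write(s)
E
python3 fit.py
```

```text
[670.5303956   42.29549527 200.        ]
1.9059523585984144 [ 6.47326e+02  3.65950e+01  3.00000e-02  2.45341e+02 -7.67070e+01
  1.54520e+01  3.11373e+02  5.11000e-01  2.36552e+02  1.42769e+02]
[[ 0.3  0.3]
 [-0.4 -0. ]
 [-0.3 -0.2]
 [ 0.2 -0. ]
 [-0.3 -0.2]
 [-0.2  0.2]
 [ 0.4  0.4]
 [-0.1 -0.2]
 [-0.8 -0.3]
 [ 0.4 -0.3]
 [ 0.5  0.1]
 [ 0.2 -0.2]
 [ 0.4  0.8]
 [ 0.2 -0.3]
 [-0.9 -0.2]]
```

Request:
{"op": "carry_out", "data": {"deltas": [{"xyz": [0, 0, -0.14], "spin": 0.05, "grip": -1}, {"xyz": [0, 0, -0.28], "spin": 0.1, "grip": 1}, {"xyz": [0, 0, -0.42], "spin": 0.132, "grip": 1}, {"xyz": [0.1, -0.08, -0.42], "spin": 0.132, "grip": 1}, {"xyz": [0.2, -0.17, -0.42], "spin": 0.132, "grip": 1}, {"xyz": [0.3, -0.25, -0.42], "spin": 0.132, "grip": 1}, {"xyz": [0.4, -0.33, -0.42], "spin": 0.132, "grip": 1}, {"xyz": [0.5, -0.42, -0.42], "spin": 0.132, "grip": 1}, {"xyz": [0.6, -0.5, -0.42], "spin": 0.132, "grip": 1}, {"xyz": [0.7, -0.58, -0.42], "spin": 0.132, "grip": 1}, {"xyz": [0.8, -0.67, -0.42], "spin": 0.132, "grip": 1}, {"xyz": [0.86, -0.72, -0.42], "spin": 0.132, "grip": 1}]}}

```text
time: 1.8
position: [373.1, -429.9, 531.0]
orientation: [-0.001, 1.0, 0.017, 0.001]
wrist_force: [0.5, 0.4, -0.7]
gripper_width: 0.2
```

Request:
{"op": "carry_out", "data": {"deltas": [{"xyz": [0.05, -0.13, 0], "spin": 0, "grip": 1}, {"xyz": [0.1, -0.26, 0], "spin": 0, "grip": 1}, {"xyz": [0.15, -0.39, 0], "spin": 0, "grip": 1}, {"xyz": [0.2, -0.52, 0], "spin": 0, "grip": 1}, {"xyz": [0.25, -0.65, 0], "spin": 0, "grip": 1}, {"xyz": [0.3, -0.78, 0], "spin": 0, "grip": 1}, {"xyz": [0.35, -0.9, 0], "spin": 0, "grip": 1}, {"xyz": [0.38, -0.95, 0], "spin": 0, "grip": 1}]}}

```text
time: 2.47
position: [478.0, -135.3, 532.3]
orientation: [-0.002, 1.0, 0.021, 0.002]
wrist_force: [-0.9, 0.1, -0.1]
gripper_width: 0.1
```

Run:
```python
from h import *
s=read_state();print(np.round(s['position'],1),np.round(s['orientation'],4),np.round(s['wrist_force'],2),s['qpos'].round(2))
```

```text
[ 478.  -135.3  532.3] [-0.0021  0.9998  0.021   0.0017] [-0.91  0.15 -0.05] [ 0.34  0.16 -0.18  1.96  0.03  1.02 -1.38]
```

Request:
{"op": "carry_out", "data": {"deltas": [{"xyz": [0.04, -0.13, 0.02], "spin": 0, "grip": 1}, {"xyz": [0.08, -0.26, 0.04], "spin": 0, "grip": 1}, {"xyz": [0.13, -0.37, 0.06], "spin": 0.008, "grip": 1}, {"xyz": [0.13, -0.37, 0.06], "spin": 0.008, "grip": 1}, {"xyz": [0.13, -0.37, 0.06], "spin": 0.008, "grip": 1}, {"xyz": [0.13, -0.37, 0.06], "spin": 0.008, "grip": 1}]}}

```text
time: 2.97
position: [512.3, -23.0, 514.9]
orientation: [-0.002, 1.0, 0.015, 0.001]
wrist_force: [-0.3, 0.5, 0.3]
gripper_width: -0.3
```

Run:
```python
from h import *
T=snapshot("top");S=snapshot("side")
s=read_state();print(np.round(s['position'],1),np.round(s['orientation'],4),np.round(s['wrist_force'],2),s['qpos'].round(2))
crop(T,195,100,110,160,"pics/t2.png",3.7)
crop(S,200,140,140,110,"pics/s2.png",5)
p=s['position']-[0,0,173]; print(proj([p],"top"),proj([p],"side"))
```

```text
[512.1 -24.4 515. ] [-0.0017  0.9999  0.0132  0.0016] [-0.09 -0.09  0.63] [ 0.17  0.21 -0.25  1.95  0.06  0.99 -1.65]
[[276.89176904 220.73877851]] [[293.37164547 183.44797458]]
```

View pics/s2.png

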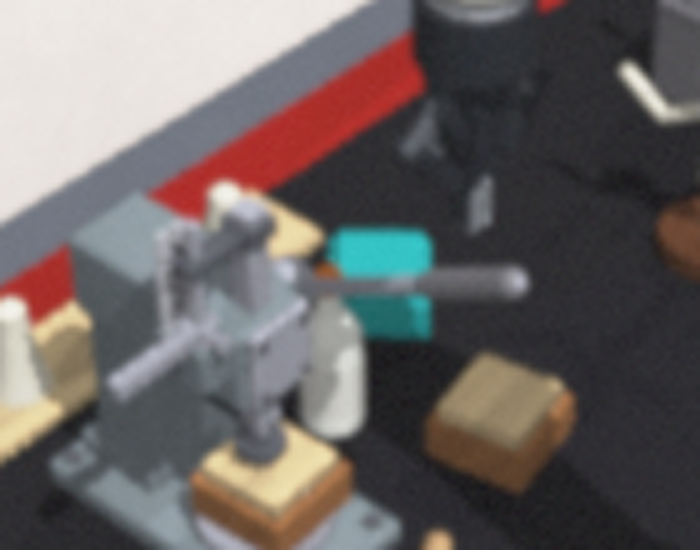

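View pics/t2.png

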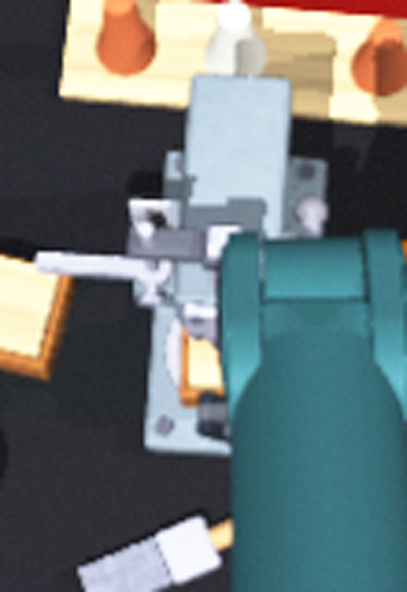

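Request:
{"op": "carry_out", "data": {"deltas": [{"xyz": [0, 0, 0.05], "spin": 0.005, "grip": 1}, {"xyz": [0, 0, 0.09], "spin": 0.005, "grip": 1}, {"xyz": [0, 0, 0.095], "spin": 0.005, "grip": 1}, {"xyz": [0, 0, 0.1], "spin": 0.005, "grip": 1}, {"xyz": [0, 0, 0.105], "spin": 0.005, "grip": 1}, {"xyz": [-0.002, 0, 0.11], "spin": 0.005, "grip": 1}, {"xyz": [-0.004, 0, 0.115], "spin": 0.005, "grip": 1}, {"xyz": [-0.006, 0, 0.12], "spin": 0.005, "grip": 1}]}}

```text
time: 3.73
position: [511.2, -24.6, 480.6]
orientation: [-0.001, 1.0, 0.009, 0.003]
wrist_force: [-0.7, -0.7, 5.6]
gripper_width: 0.4
```

```bash
cat > st.py <<'E'
from h import *
s=read_state();print(round(s['time'],2),np.round(s['position'],1),'tip',round(s['position'][2]-173,1),np.round(s['orientation'],4),np.round(s['wrist_force'],2),np.round(s['moment'],2))
E
python3 st.py
```

```text
3.73 [511.2 -24.6 480.6] tip 307.6 [-0.0014  1.      0.0091  0.0035] [-0.72 -0.74  5.61] [-0.13  0.17 -0.01]
```

Request:
{"op": "carry_out", "data": {"deltas": [{"xyz": [-0.004, -0.002, 0.015], "spin": 0, "grip": 1}, {"xyz": [-0.008, -0.003, 0.025], "spin": 0, "grip": 1}, {"xyz": [-0.012, -0.003, 0.035], "spin": 0, "grip": 1}, {"xyz": [-0.016, -0.003, 0.045], "spin": 0, "grip": 1}, {"xyz": [-0.02, -0.003, 0.055], "spin": 0, "grip": 1}, {"xyz": [-0.024, -0.003, 0.065], "spin": 0, "grip": 1}, {"xyz": [-0.028, -0.003, 0.075], "spin": 0, "grip": 1}, {"xyz": [-0.032, -0.003, 0.085], "spin": 0, "grip": 1}, {"xyz": [-0.036, -0.003, 0.095], "spin": 0, "grip": 1}, {"xyz": [-0.04, -0.003, 0.105], "spin": 0, "grip": 1}, {"xyz": [-0.044, -0.003, 0.115], "spin": 0, "grip": 1}, {"xyz": [-0.048, -0.003, 0.125], "spin": 0, "grip": 1}]}}

```text
time: 4.73
position: [497.3, -23.9, 444.3]
orientation: [-0.001, 1.0, 0.009, 0.004]
wrist_force: [-1.4, -0.8, 6.0]
gripper_width: 0.1
```

```bash
python3 st.py
```

```text
4.73 [497.3 -23.9 444.3] tip 271.3 [-0.0012  0.9999  0.009   0.0044] [-1.37 -0.78  5.99] [-0.12  0.39  0.03]
```

Request:
{"op": "carry_out", "data": {"deltas": [{"xyz": [-0.004, 0, 0.012], "spin": 0, "grip": 1}, {"xyz": [-0.007, 0, 0.019], "spin": 0, "grip": 1}, {"xyz": [-0.01, 0, 0.026], "spin": 0, "grip": 1}, {"xyz": [-0.013, 0, 0.033], "spin": 0, "grip": 1}, {"xyz": [-0.016, 0, 0.04], "spin": 0, "grip": 1}, {"xyz": [-0.019, 0, 0.047], "spin": 0, "grip": 1}, {"xyz": [-0.022, 0, 0.054], "spin": 0, "grip": 1}, {"xyz": [-0.025, 0, 0.061], "spin": 0, "grip": 1}, {"xyz": [-0.028, 0, 0.068], "spin": 0, "grip": 1}]}}

```text
time: 5.48
position: [490.1, -24.0, 425.3]
orientation: [-0.001, 1.0, 0.009, 0.006]
wrist_force: [0.5, -0.2, 4.5]
gripper_width: 0.1
```

```bash
python3 st.py
```

```text
5.48 [490.1 -24.  425.3] tip 252.3 [-0.0011  0.9999  0.009   0.0064] [ 0.46 -0.21  4.47] [-0.08 -0.1  -0.06]
```

Request:
{"op": "carry_out", "data": {"deltas": [{"xyz": [-0.002, 0, 0.009], "spin": 0, "grip": 1}, {"xyz": [-0.004, 0, 0.014], "spin": 0, "grip": 1}, {"xyz": [-0.006, 0, 0.019], "spin": 0, "grip": 1}]}}

```text
time: 5.73
position: [488.6, -24.0, 420.2]
orientation: [-0.001, 1.0, 0.009, 0.007]
wrist_force: [0.1, 0.1, 5.6]
gripper_width: 0.1
```

Request:
{"op": "carry_out", "data": {"deltas": [{"xyz": [-0.002, 0, 0.009], "spin": 0, "grip": 1}, {"xyz": [-0.004, 0, 0.014], "spin": 0, "grip": 1}, {"xyz": [-0.006, 0, 0.019], "spin": 0, "grip": 1}]}}

```text
time: 5.98
position: [487.2, -24.0, 415.1]
orientation: [-0.001, 1.0, 0.009, 0.008]
wrist_force: [-0.1, -0.4, 5.1]
gripper_width: 0.1
```

Request:
{"op": "carry_out", "data": {"deltas": [{"xyz": [-0.002, 0, 0.009], "spin": 0, "grip": 1}, {"xyz": [-0.004, 0, 0.014], "spin": 0, "grip": 1}, {"xyz": [-0.006, 0, 0.019], "spin": 0, "grip": 1}]}}

```text
time: 6.23
position: [485.8, -24.1, 409.8]
orientation: [-0.001, 1.0, 0.009, 0.009]
wrist_force: [-0.6, 0.4, 3.9]
gripper_width: -0.3
```

```bash
python3 - <<'E'
from h import *
S=snapshot("side"); crop(S,225,180,70,80,"pics/s3.png",7)
E
python3 st.py
```

```text
6.28 [485.7 -24.1 409.6] tip 236.6 [-9.000e-04  9.999e-01  8.900e-03  8.500e-03] [0.1  0.58 3.9 ] [-0.16 -0.08 -0.  ]
```

View pics/s3.png

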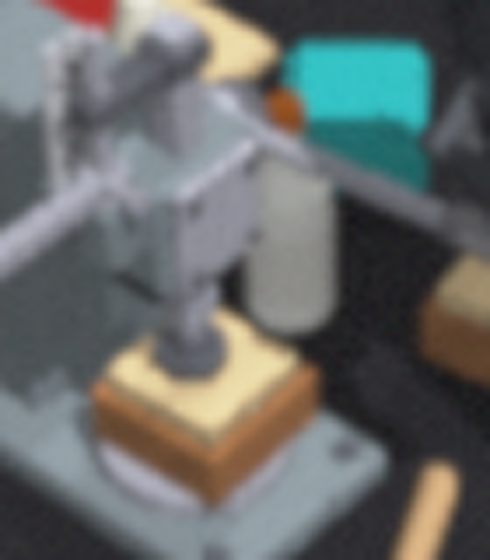

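Request:
{"op": "carry_out", "data": {"deltas": [{"xyz": [-0.001, 0, 0.008], "spin": 0, "grip": 1}, {"xyz": [-0.003, 0, 0.013], "spin": 0, "grip": 1}, {"xyz": [-0.005, 0, 0.018], "spin": 0, "grip": 1}]}}

```text
time: 6.53
position: [484.6, -24.1, 404.3]
orientation: [-0.001, 1.0, 0.009, 0.009]
wrist_force: [0.6, -0.6, 5.2]
gripper_width: 0.1
```

Request:
{"op": "carry_out", "data": {"deltas": [{"xyz": [-0.001, 0, 0.008], "spin": 0, "grip": 1}, {"xyz": [-0.003, 0, 0.013], "spin": 0, "grip": 1}, {"xyz": [-0.005, 0, 0.018], "spin": 0, "grip": 1}]}}

```text
time: 6.78
position: [483.6, -24.1, 398.9]
orientation: [-0.001, 1.0, 0.009, 0.01]
wrist_force: [0.2, -0.1, 5.0]
gripper_width: 0.1
```

Request:
{"op": "carry_out", "data": {"deltas": [{"xyz": [-0.001, 0, 0.008], "spin": 0, "grip": 1}, {"xyz": [-0.003, 0, 0.013], "spin": 0, "grip": 1}, {"xyz": [-0.005, 0, 0.018], "spin": 0, "grip": 1}]}}

```text
time: 7.03
position: [482.6, -24.1, 393.6]
orientation: [-0.001, 1.0, 0.009, 0.011]
wrist_force: [1.4, -0.3, 3.9]
gripper_width: -0.2
```

Request:
{"op": "carry_out", "data": {"deltas": [{"xyz": [-0.001, 0, 0.008], "spin": 0, "grip": 1}, {"xyz": [-0.003, 0, 0.013], "spin": 0, "grip": 1}, {"xyz": [-0.004, 0, 0.018], "spin": 0, "grip": 1}]}}

```text
time: 7.28
position: [481.9, -24.2, 388.2]
orientation: [-0.001, 1.0, 0.009, 0.011]
wrist_force: [1.7, -0.4, 4.9]
gripper_width: -0.3
```

Request:
{"op": "carry_out", "data": {"deltas": [{"xyz": [-0.001, 0, 0.008], "spin": 0, "grip": 1}, {"xyz": [-0.003, 0, 0.013], "spin": 0, "grip": 1}, {"xyz": [-0.004, 0, 0.018], "spin": 0, "grip": 1}]}}

```text
time: 7.53
position: [481.3, -24.2, 382.9]
orientation: [-0.001, 1.0, 0.009, 0.012]
wrist_force: [2.4, -0.0, 4.8]
gripper_width: -0.1
```

Request:
{"op": "carry_out", "data": {"deltas": [{"xyz": [0, 0, 0.008], "spin": 0, "grip": 1}, {"xyz": [0, 0, 0.013], "spin": 0, "grip": 1}, {"xyz": [0, 0, 0.018], "spin": 0, "grip": 1}]}}

```text
time: 7.78
position: [481.3, -24.1, 378.1]
orientation: [-0.001, 1.0, 0.009, 0.012]
wrist_force: [-3.0, 0.2, 14.6]
gripper_width: 0.2
```

```bash
python3 st.py
```

```text
7.78 [481.3 -24.1 378.1] tip 205.1 [-9.000e-04  9.999e-01  8.800e-03  1.190e-02] [-3.02  0.23 14.58] [-0.11  0.45  0.01]
```

Request:
{"op": "carry_out", "data": {"deltas": [{"xyz": [0, 0, -0.04], "spin": 0, "grip": 1}, {"xyz": [0, 0, -0.08], "spin": 0, "grip": 0.5}, {"xyz": [0, 0, -0.08], "spin": 0, "grip": -0.1}, {"xyz": [0, 0, -0.08], "spin": 0, "grip": -0.1}, {"xyz": [0, 0, -0.08], "spin": 0, "grip": -0.1}, {"xyz": [0, 0, -0.08], "spin": 0, "grip": -0.1}, {"xyz": [0, 0, -0.08], "spin": 0, "grip": -0.1}, {"xyz": [0, 0, -0.08], "spin": 0, "grip": -0.1}]}}

```text
time: 8.45
position: [480.5, -24.2, 401.5]
orientation: [-0.001, 1.0, 0.009, 0.011]
wrist_force: [-0.1, 0.5, -0.7]
gripper_width: 46.9
```

```bash
for i in 1 2 3 4; do python3 - <<'E'
from h import *
S=snapshot("side")
s=read_state();print(round(s['time'],2),np.round(s['position'],2),np.round(s['wrist_force'],2),np.round(s['moment'],2),s['gripper_width'])
if s['time']<8.55: crop(S,225,165,100,80,"pics/s4.png",7)
E
done
```

```text
8.5 [480.58 -24.16 401.6 ] [-1.07  0.11 -0.36] [ 0.01  0.07 -0.02] 46.85723076218939
8.55 [480.62 -24.18 401.71] [-0.53  0.41 -0.52] [ 0.01  0.07 -0.01] 47.219350283949886
8.6 [480.7  -24.17 401.85] [ 0.43  0.09 -0.71] [-0.    0.06 -0.01] 47.10735500904254
8.65 [480.72 -24.16 401.93] [-0.64  0.51 -0.05] [ 0.01  0.02 -0.02] 46.61001531896509
```

View pics/s4.png

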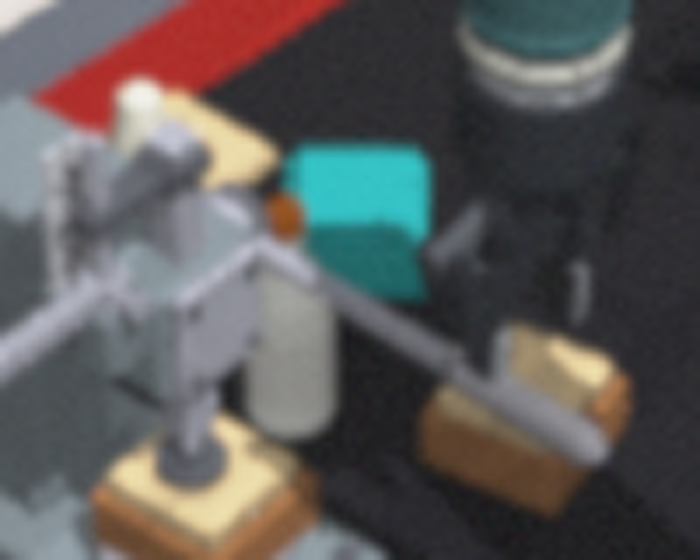

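Request:
{"op": "carry_out", "data": {"deltas": [{"xyz": [0, 0, 0.06], "spin": 0, "grip": -0.1}, {"xyz": [0, 0, 0.12], "spin": 0, "grip": -0.1}, {"xyz": [0, 0, 0.18], "spin": 0, "grip": -0.1}, {"xyz": [0, 0, 0.18], "spin": 0, "grip": -0.1}, {"xyz": [0, 0, 0.18], "spin": 0, "grip": -0.1}, {"xyz": [0, 0, 0.18], "spin": 0, "grip": -0.1}]}}

```text
time: 9.15
position: [482.4, -24.0, 348.6]
orientation: [-0.001, 1.0, 0.009, 0.012]
wrist_force: [0.4, -0.1, -0.2]
gripper_width: 46.7
```

```bash
python3 st.py
```

```text
9.15 [482.4 -24.  348.6] tip 175.6 [-0.001   0.9999  0.0089  0.0121] [ 0.4  -0.09 -0.22] [ 0.01 -0.03  0.02]
```

Request:
{"op": "carry_out", "data": {"deltas": [{"xyz": [0, 0, 0], "spin": 0, "grip": 0.2}, {"xyz": [0, 0, 0], "spin": 0, "grip": 0.4}, {"xyz": [0, 0, 0], "spin": 0, "grip": 0.6}, {"xyz": [0, 0, 0], "spin": 0, "grip": 0.6}, {"xyz": [0, 0, 0], "spin": 0, "grip": 0.6}, {"xyz": [0, 0, 0], "spin": 0, "grip": 0.6}, {"xyz": [0, 0, 0], "spin": 0, "grip": 0.6}]}}

```text
time: 9.73
position: [482.8, -21.5, 350.0]
orientation: [-0.002, 1.0, 0.01, 0.014]
wrist_force: [-1.9, 5.5, 4.9]
gripper_width: 19.5
```

```bash
for i in 1 2 3; do python3 - <<'E'
from h import *
S=snapshot("side")
s=read_state();print(round(s['time'],2),np.round(s['position'],2),np.round(s['wrist_force'],2),np.round(s['moment'],2),s['gripper_width'])
E
done
```

```text
9.78 [482.82 -21.53 350.03] [-1.06  5.72  5.13] [1.33 0.3  0.16] 19.509432749881807
9.83 [482.84 -21.55 350.03] [-1.45  5.69  5.12] [1.32 0.34 0.17] 19.43962102668019
9.88 [482.83 -21.52 350.03] [-1.3   5.46  5.22] [1.34 0.33 0.09] 19.406024347557743
```

Request:
{"op": "carry_out", "data": {"deltas": [{"xyz": [0, 0, -0.003], "spin": 0, "grip": 0.6}, {"xyz": [0, 0, -0.006], "spin": 0, "grip": 0.6}]}}

```text
time: 10.05
position: [482.7, -21.4, 352.0]
orientation: [-0.002, 1.0, 0.01, 0.014]
wrist_force: [1.3, 0.0, -7.8]
gripper_width: 19.3
```

```bash
for i in 1 2 ; do python3 - <<'E'
from h import *
S=snapshot("side")
s=read_state();print(round(s['time'],2),np.round(s['position'],2),np.round(s['wrist_force'],2),np.round(s['moment'],2),s['gripper_width'])
E
done
```

```text
10.1 [482.69 -21.45 352.03] [ 0.43  1.65 -1.27] [0.25 0.03 0.09] 19.103787038967646
10.15 [482.74 -21.47 352.04] [ 0.22  1.84 -1.25] [0.27 0.16 0.11] 19.29500667098793
```

Request:
{"op": "carry_out", "data": {"deltas": [{"xyz": [0, 0, 0], "spin": 0, "grip": 0.3}, {"xyz": [0, 0, 0], "spin": 0, "grip": -0.1}, {"xyz": [0, 0, 0], "spin": 0, "grip": -0.1}, {"xyz": [0, 0, 0], "spin": 0, "grip": -0.1}, {"xyz": [0, 0, -0.06], "spin": 0, "grip": -0.1}, {"xyz": [0, 0, -0.12], "spin": 0, "grip": -0.1}, {"xyz": [0, 0.004, -0.17], "spin": 0, "grip": -0.1}, {"xyz": [0, 0.004, -0.17], "spin": 0, "grip": 1}, {"xyz": [0, 0.004, -0.17], "spin": 0, "grip": 1}, {"xyz": [0, 0.004, -0.17], "spin": 0, "grip": 1}, {"xyz": [0, 0.004, -0.17], "spin": 0, "grip": 1}, {"xyz": [0, 0.004, -0.17], "spin": 0, "grip": 1}]}}

```text
time: 11.15
position: [481.0, -22.9, 402.0]
orientation: [-0.003, 1.0, 0.01, 0.013]
wrist_force: [-0.2, -0.1, -0.3]
gripper_width: 0.2
```

```bash
for i in 1 2 ; do python3 - <<'E'
from h import *
S=snapshot("side")
s=read_state();print(round(s['time'],2),np.round(s['position'],2),np.round(s['wrist_force'],2),np.round(s['moment'],2),s['gripper_width'])
E
done
```

```text
11.2 [481.12 -22.92 402.15] [ 0.29 -0.38 -0.21] [-0.02  0.01  0.03] -0.07293292738474912
11.25 [481.19 -22.91 402.3 ] [-0.39 -0.22  0.2 ] [-0.01 -0.   -0.01] -0.29195413290377653
```

Request:
{"op": "carry_out", "data": {"deltas": [{"xyz": [-0.01, 0, 0.03], "spin": 0, "grip": 1}, {"xyz": [-0.017, 0, 0.06], "spin": 0, "grip": 1}, {"xyz": [-0.017, 0, 0.06], "spin": 0, "grip": 1}, {"xyz": [-0.017, 0, 0.06], "spin": 0, "grip": 1}]}}

```text
time: 11.58
position: [476.0, -22.9, 383.1]
orientation: [-0.003, 1.0, 0.01, 0.012]
wrist_force: [0.4, -0.8, 0.2]
gripper_width: 0.0
```

Request:
{"op": "carry_out", "data": {"deltas": [{"xyz": [0, 0, 0.002], "spin": 0, "grip": 1}, {"xyz": [0, 0, 0.004], "spin": 0, "grip": 1}, {"xyz": [0, 0, 0.006], "spin": 0, "grip": 1}]}}

```text
time: 11.83
position: [476.0, -22.9, 381.5]
orientation: [-0.003, 1.0, 0.01, 0.011]
wrist_force: [-0.7, 0.7, 6.4]
gripper_width: 0.1
```

Request:
{"op": "carry_out", "data": {"deltas": [{"xyz": [0, 0, 0.003], "spin": 0, "grip": 1}, {"xyz": [0, 0, 0.005], "spin": 0, "grip": 1}]}}

```text
time: 12.0
position: [476.0, -22.8, 380.8]
orientation: [-0.002, 1.0, 0.01, 0.011]
wrist_force: [-1.2, 0.1, 7.8]
gripper_width: -0.0
```

Request:
{"op": "carry_out", "data": {"deltas": [{"xyz": [0, 0, 0.003], "spin": 0, "grip": 1}, {"xyz": [0, 0, 0.006], "spin": 0, "grip": 1}]}}

```text
time: 12.17
position: [475.9, -22.8, 380.0]
orientation: [-0.002, 1.0, 0.01, 0.011]
wrist_force: [-3.2, -0.3, 9.7]
gripper_width: -0.2
```

```bash
python3 st.py
```

```text
12.17 [475.9 -22.8 380. ] tip 207.0 [-0.0022  0.9999  0.01    0.0113] [-3.21 -0.27  9.67] [0.02 0.67 0.03]
```

Request:
{"op": "carry_out", "data": {"deltas": [{"xyz": [0, 0, -0.13], "spin": 0, "grip": 1}, {"xyz": [0, 0, -0.26], "spin": -0.07, "grip": 1}, {"xyz": [0, 0, -0.4], "spin": -0.15, "grip": 0}, {"xyz": [0.09, -0.09, -0.4], "spin": -0.22, "grip": -0.1}, {"xyz": [0.18, -0.18, -0.4], "spin": -0.3, "grip": -0.1}, {"xyz": [0.27, -0.27, -0.4], "spin": -0.38, "grip": -0.1}, {"xyz": [0.36, -0.36, -0.4], "spin": -0.46, "grip": -0.1}, {"xyz": [0.45, -0.45, -0.4], "spin": -0.54, "grip": -0.1}, {"xyz": [0.54, -0.54, -0.4], "spin": -0.62, "grip": -0.1}, {"xyz": [0.57, -0.565, -0.4], "spin": -0.7, "grip": -0.1}, {"xyz": [0.57, -0.565, -0.4], "spin": -0.78, "grip": -0.1}, {"xyz": [0.57, -0.565, -0.4], "spin": -0.86, "grip": -0.1}]}}

```text
time: 13.17
position: [641.4, 150.9, 504.1]
orientation: [0.005, 0.773, 0.634, 0.01]
wrist_force: [0.0, -0.3, -0.3]
gripper_width: 46.9
```

Run:
```python
from h import *
T=snapshot("top");S=snapshot("side")
s=read_state();print(round(s['time'],2),np.round(s['position'],1),np.round(s['orientation'],4),np.round(s['wrist_force'],2),s['qpos'].round(2))
crop(T,185,90,120,160,"pics/t5.png",3.7)
crop(S,190,130,140,110,"pics/s5.png",5)
for th in("stop","lug","ram"):
  for c in("side",):
    for d in silhouettes(th,c)[:2]: print(th,c,round(d['score'],2),np.round(d['rect'],1))
```

```text
13.27 [641.  149.5 504. ] [0.0049 0.7758 0.6309 0.01  ] [-0.3   0.09 -0.11] [ 0.09  0.46 -0.56  1.65  0.28  1.08 -0.76]
lug side 0.53 [244.8 209.3  22.9  49.2]
lug side 0.46 [283.4 208.3  57.8  39.3]
ram side 0.22 [259.7 225.4 104.2  87.7]
```

View pics/s5.png

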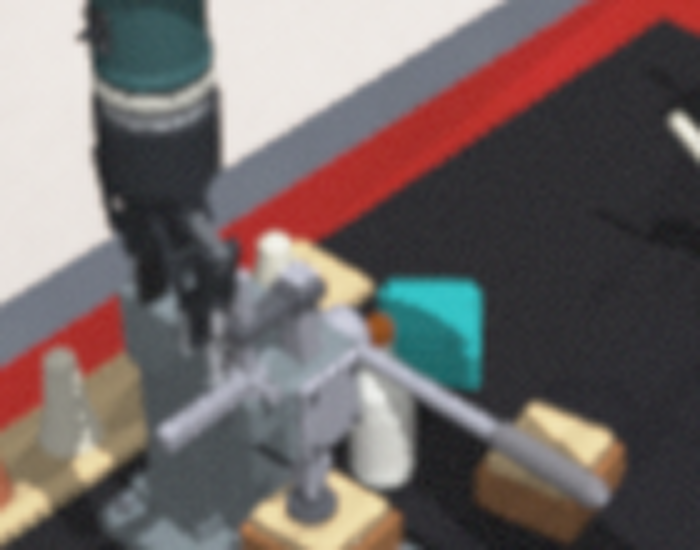

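View pics/t5.png

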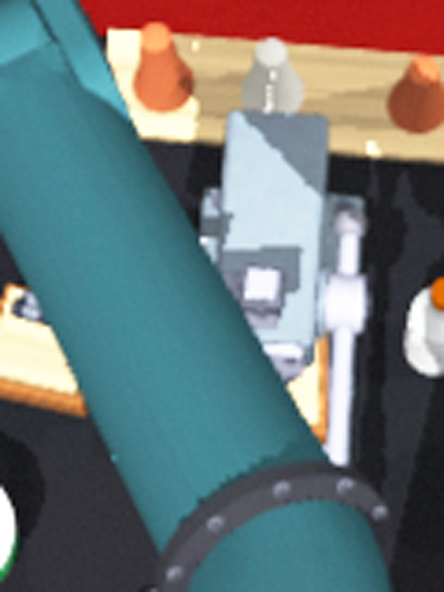

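Request:
{"op": "carry_out", "data": {"deltas": [{"xyz": [0.005, 0.009, 0], "spin": -0.075, "grip": -0.1}, {"xyz": [0.005, 0.009, 0.05], "spin": -0.15, "grip": -0.1}, {"xyz": [0.005, 0.009, 0.1], "spin": -0.15, "grip": -0.1}, {"xyz": [0.005, 0.009, 0.15], "spin": -0.15, "grip": -0.1}, {"xyz": [0.005, 0.009, 0.2], "spin": -0.15, "grip": -0.1}, {"xyz": [0.005, 0.009, 0.2], "spin": -0.15, "grip": -0.1}, {"xyz": [0.005, 0.009, 0.2], "spin": -0.15, "grip": -0.1}]}}

```text
time: 14.0
position: [644.7, 150.0, 444.1]
orientation: [0.006, 0.698, 0.716, 0.009]
wrist_force: [0.3, 0.6, -0.1]
gripper_width: 46.8
```

Run:
```python
from h import *
S=snapshot("side")
s=read_state();print(round(s['time'],2),np.round(s['position'],1),np.round(s['orientation'],4),np.round(s['wrist_force'],2),s['qpos'].round(2))
crop(S,200,150,80,80,"pics/s6.png",7)
```

```text
14.05 [645.  150.4 445.2] [0.0068 0.6977 0.7163 0.0096] [0.39 0.06 0.17] [ 0.1   0.53 -0.59  1.71  0.35  0.99 -0.59]
```

View pics/s6.png

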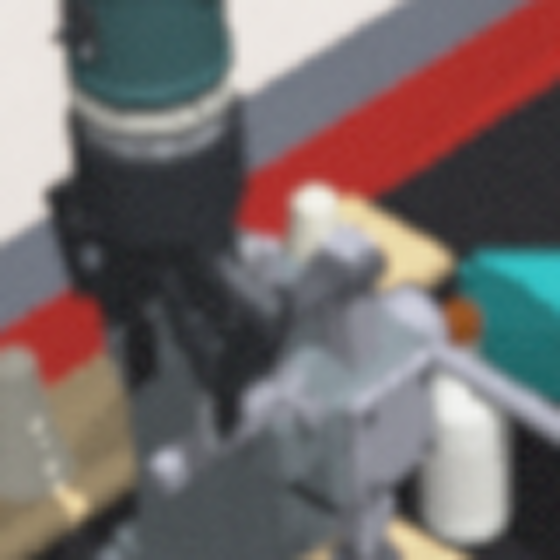

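```bash
cat > gp.py <<'E'
from h import *
from scipy.spatial.transform import Rotation as R
s=read_state();q=s['orientation'];r=R.from_quat([q[1],q[2],q[3],q[0]]).as_matrix()
print(round(s['time'],2),np.round(s['position'],2),'grasp',np.round(s['position']+155*r[:,2],1),'z',r[:,2].round(3),'F',np.round(s['wrist_force'],2),'M',np.round(s['moment'],2),round(s['gripper_width'],1))
E
python3 gp.py
```

```text
14.05 [645.05 150.36 445.16] grasp [648.6 151.  290.2] z [ 0.023  0.004 -1.   ] F [0.39 0.06 0.17] M [-0.04  0.   -0.01] 47.0
```

Request:
{"op": "carry_out", "data": {"deltas": [{"xyz": [0, -0.015, 0.05], "spin": 0, "grip": -0.1}, {"xyz": [0, -0.015, 0.1], "spin": 0, "grip": -0.1}, {"xyz": [0, -0.015, 0.155], "spin": 0, "grip": -0.1}, {"xyz": [0, -0.015, 0.155], "spin": 0, "grip": -0.1}, {"xyz": [0, -0.015, 0.155], "spin": 0, "grip": -0.1}, {"xyz": [0, -0.015, 0.155], "spin": 0, "grip": -0.1}]}}

```text
time: 14.55
position: [642.2, 150.8, 400.2]
orientation: [0.007, 0.698, 0.716, 0.011]
wrist_force: [0.5, 1.5, 0.2]
gripper_width: 47.0
```

```bash
python3 - <<'E'
from h import *
S=snapshot("side")
crop(S,200,150,80,80,"pics/s7.png",7)
E
python3 gp.py
```

```text
14.6 [642.2  150.89 400.41] grasp [646.2 151.7 245.5] z [ 0.026  0.005 -1.   ] F [ 0.03  0.64 -0.44] M [ 0.01  0.02 -0.02] 46.7
```

View pics/s7.png

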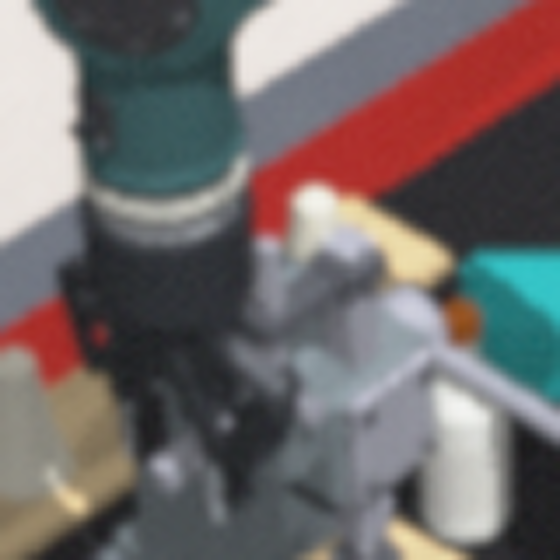

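Request:
{"op": "carry_out", "data": {"deltas": [{"xyz": [0, -0.007, 0], "spin": 0, "grip": 0.2}, {"xyz": [0, -0.007, 0], "spin": 0, "grip": 0.4}, {"xyz": [0, -0.007, 0], "spin": 0, "grip": 0.6}, {"xyz": [0, -0.007, 0], "spin": 0, "grip": 0.7}, {"xyz": [0, -0.007, 0], "spin": 0, "grip": 0.8}, {"xyz": [0, -0.007, 0], "spin": 0, "grip": 0.8}, {"xyz": [0, -0.007, 0], "spin": 0, "grip": 0.8}, {"xyz": [0, -0.007, 0], "spin": 0, "grip": 0.8}]}}

```text
time: 15.27
position: [642.2, 151.0, 401.8]
orientation: [0.009, 0.698, 0.716, 0.014]
wrist_force: [4.4, 1.2, 1.2]
gripper_width: 10.8
```

```bash
python3 gp.py
```

```text
15.27 [642.15 150.96 401.85] grasp [647.2 152.1 246.9] z [ 0.033  0.007 -0.999] F [4.37 1.24 1.17] M [ 0.07 -0.77  0.02] 10.8
```

Request:
{"op": "carry_out", "data": {"deltas": [{"xyz": [0, 0.002, -0.01], "spin": 0, "grip": 0.8}, {"xyz": [0, 0.002, -0.015], "spin": 0, "grip": 0.8}, {"xyz": [0, 0.002, -0.02], "spin": 0, "grip": 0.8}, {"xyz": [0, 0.002, -0.025], "spin": 0, "grip": 0.8}, {"xyz": [0, 0.002, -0.03], "spin": 0, "grip": 0.8}]}}

```text
time: 15.68
position: [642.3, 150.9, 410.1]
orientation: [0.009, 0.698, 0.716, 0.014]
wrist_force: [3.3, 1.0, -8.5]
gripper_width: 10.9
```

```bash
python3 - <<'E'
from h import *
S=snapshot("side")
crop(S,200,150,80,80,"pics/s8.png",7)
E
python3 gp.py
```

```text
15.73 [642.33 150.93 410.68] grasp [647.3 152.1 255.8] z [ 0.032  0.007 -0.999] F [ 3.56  1.32 -6.72] M [ 0.39 -0.22  0.07] 10.6
```

View pics/s8.png

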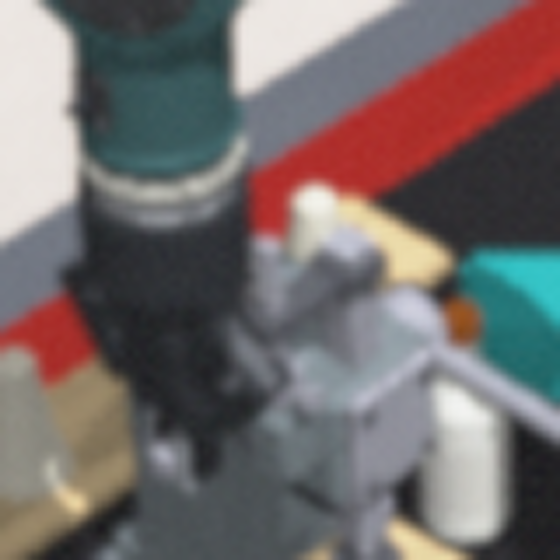

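Request:
{"op": "carry_out", "data": {"deltas": [{"xyz": [0, 0.002, -0.006], "spin": 0, "grip": 0.8}, {"xyz": [0, 0.002, -0.009], "spin": 0, "grip": 0.8}, {"xyz": [0, 0.002, -0.012], "spin": 0, "grip": 0.8}, {"xyz": [0, 0.002, -0.015], "spin": 0, "grip": 0.8}]}}

```text
time: 16.07
position: [642.5, 150.9, 415.2]
orientation: [0.009, 0.698, 0.716, 0.013]
wrist_force: [2.1, 1.1, -9.1]
gripper_width: 10.7
```

Request:
{"op": "carry_out", "data": {"deltas": [{"xyz": [0, 0.002, -0.005], "spin": 0, "grip": 0.8}, {"xyz": [0, 0.002, -0.008], "spin": 0, "grip": 0.8}, {"xyz": [0, 0.002, -0.011], "spin": 0, "grip": 0.8}]}}

```text
time: 16.32
position: [642.7, 151.0, 418.5]
orientation: [0.008, 0.698, 0.716, 0.013]
wrist_force: [1.5, 1.9, -7.8]
gripper_width: 11.1
```

Request:
{"op": "carry_out", "data": {"deltas": [{"xyz": [0, 0.001, -0.005], "spin": 0, "grip": 0.8}, {"xyz": [0, 0.001, -0.008], "spin": 0, "grip": 0.8}, {"xyz": [0, 0.001, -0.011], "spin": 0, "grip": 0.8}]}}

```text
time: 16.57
position: [642.8, 151.0, 421.9]
orientation: [0.008, 0.698, 0.716, 0.013]
wrist_force: [2.4, 1.8, -8.9]
gripper_width: 10.6
```

Request:
{"op": "carry_out", "data": {"deltas": [{"xyz": [0, 0.001, -0.004], "spin": 0, "grip": 0.8}, {"xyz": [0, 0.001, -0.007], "spin": 0, "grip": 0.8}, {"xyz": [0, 0.001, -0.01], "spin": 0, "grip": 0.8}]}}

```text
time: 16.82
position: [642.8, 151.0, 425.0]
orientation: [0.008, 0.698, 0.716, 0.013]
wrist_force: [0.3, 1.3, -7.7]
gripper_width: 11.1
```

```bash
python3 - <<'E'
from h import *
S=snapshot("side")
crop(S,215,165,60,60,"pics/s9.png",10)
E
python3 gp.py
```

```text
16.87 [642.84 151.04 425.19] grasp [647.4 152.1 270.3] z [ 0.03   0.007 -1.   ] F [ 0.08  1.49 -6.17] M [ 0.39  0.18 -0.04] 10.9
```

View pics/s9.png

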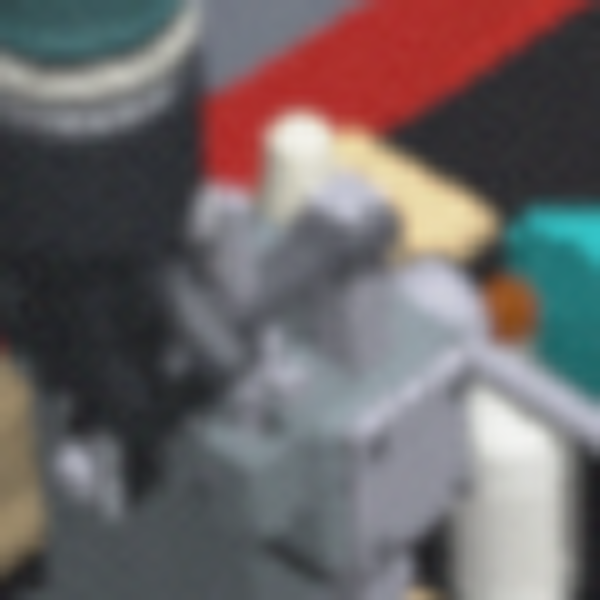

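Request:
{"op": "carry_out", "data": {"deltas": [{"xyz": [0, 0, -0.004], "spin": 0, "grip": 0.8}, {"xyz": [0, 0, -0.007], "spin": 0, "grip": 0.8}, {"xyz": [0, 0, -0.01], "spin": 0, "grip": 0.8}]}}

```text
time: 17.12
position: [642.8, 151.0, 428.3]
orientation: [0.008, 0.698, 0.716, 0.013]
wrist_force: [1.9, 1.8, -7.6]
gripper_width: 10.9
```

Now finer steps.

Request:
{"op": "carry_out", "data": {"deltas": [{"xyz": [0, 0, -0.003], "spin": 0, "grip": 0.8}, {"xyz": [0, 0, -0.005], "spin": 0, "grip": 0.8}, {"xyz": [0, 0, -0.007], "spin": 0, "grip": 0.8}]}}

```text
time: 17.37
position: [642.7, 151.0, 430.6]
orientation: [0.008, 0.698, 0.716, 0.013]
wrist_force: [1.4, 2.1, -7.5]
gripper_width: 10.7
```

Request:
{"op": "carry_out", "data": {"deltas": [{"xyz": [0, 0, -0.002], "spin": 0, "grip": 0.8}, {"xyz": [0, 0, -0.004], "spin": 0, "grip": 0.8}, {"xyz": [0, 0, -0.006], "spin": 0, "grip": 0.8}]}}

```text
time: 17.62
position: [642.7, 151.0, 432.5]
orientation: [0.008, 0.698, 0.716, 0.013]
wrist_force: [1.6, 1.3, -7.1]
gripper_width: 10.4
```

Request:
{"op": "carry_out", "data": {"deltas": [{"xyz": [0, 0, -0.002], "spin": 0, "grip": 0.8}, {"xyz": [0, 0, -0.004], "spin": 0, "grip": 0.8}, {"xyz": [0, 0, -0.006], "spin": 0, "grip": 0.8}]}}

```text
time: 17.87
position: [642.7, 151.0, 434.4]
orientation: [0.008, 0.698, 0.716, 0.013]
wrist_force: [2.3, 1.0, -7.4]
gripper_width: 10.9
```

Request:
{"op": "carry_out", "data": {"deltas": [{"xyz": [0, 0, -0.002], "spin": 0, "grip": 0.8}, {"xyz": [0, 0, -0.004], "spin": 0, "grip": 0.8}, {"xyz": [0, 0, -0.006], "spin": 0, "grip": 0.8}]}}

```text
time: 18.12
position: [642.7, 150.9, 435.6]
orientation: [0.008, 0.698, 0.716, 0.013]
wrist_force: [3.4, 2.7, -13.2]
gripper_width: 10.7
```

Request:
{"op": "carry_out", "data": {"deltas": [{"xyz": [0, 0, 0], "spin": 0, "grip": 0.8}, {"xyz": [0, 0, 0], "spin": 0, "grip": 0.8}]}}

```text
time: 18.28
position: [642.7, 150.9, 435.5]
orientation: [0.008, 0.698, 0.716, 0.013]
wrist_force: [2.5, 2.0, -10.7]
gripper_width: 10.5
```

```bash
python3 gp.py
```

```text
18.28 [642.72 150.94 435.47] grasp [647.4 152.1 280.5] z [ 0.03   0.007 -1.   ] F [  2.49   2.   -10.65] M [ 0.56 -0.18  0.05] 10.5
```

Request:
{"op": "carry_out", "data": {"deltas": [{"xyz": [0, 0, 0.002], "spin": 0, "grip": 0.8}, {"xyz": [0, 0, 0.002], "spin": 0, "grip": 0.8}]}}

```text
time: 18.45
position: [642.7, 151.0, 435.3]
orientation: [0.008, 0.698, 0.716, 0.013]
wrist_force: [0.6, 1.4, -7.1]
gripper_width: 10.6
```

```bash
python3 gp.py
```

```text
18.45 [642.73 150.98 435.33] grasp [647.4 152.1 280.4] z [ 0.03   0.007 -1.   ] F [ 0.62  1.39 -7.13] M [0.36 0.03 0.07] 10.6
```

Request:
{"op": "carry_out", "data": {"deltas": [{"xyz": [0, 0, 0.002], "spin": 0, "grip": 0.8}, {"xyz": [0, 0, 0.002], "spin": 0, "grip": 0.8}]}}

```text
time: 18.62
position: [642.7, 151.0, 435.2]
orientation: [0.009, 0.698, 0.716, 0.013]
wrist_force: [0.7, 0.5, -4.6]
gripper_width: 10.8
```

Load is relaxed; open and back off straight up.

Request:
{"op": "carry_out", "data": {"deltas": [{"xyz": [0, 0, 0.001], "spin": 0, "grip": 0.7}, {"xyz": [0, 0, 0.001], "spin": 0, "grip": 0.5}, {"xyz": [0, 0, 0.001], "spin": 0, "grip": 0.2}, {"xyz": [0, 0, 0.001], "spin": 0, "grip": -0.1}, {"xyz": [0, 0, 0.001], "spin": 0, "grip": -0.1}, {"xyz": [0, 0, 0.001], "spin": 0, "grip": -0.1}]}}

```text
time: 19.12
position: [642.9, 151.0, 435.4]
orientation: [0.009, 0.698, 0.716, 0.013]
wrist_force: [0.6, 0.6, -0.4]
gripper_width: 47.1
```

```bash
python3 gp.py
```

```text
19.12 [642.88 151.   435.37] grasp [647.7 152.  280.4] z [ 0.031  0.007 -0.999] F [ 0.62  0.6  -0.41] M [-0.07 -0.01 -0.01] 47.1
```

Request:
{"op": "carry_out", "data": {"deltas": [{"xyz": [0, 0, -0.05], "spin": 0, "grip": -0.1}, {"xyz": [0, 0, -0.15], "spin": 0, "grip": -0.1}, {"xyz": [0, 0, -0.28], "spin": 0, "grip": -0.1}, {"xyz": [0.05, 0, -0.35], "spin": 0, "grip": -0.1}, {"xyz": [0.15, 0, -0.35], "spin": 0, "grip": -0.1}, {"xyz": [0.25, 0, -0.35], "spin": 0, "grip": -0.1}, {"xyz": [0.35, 0, -0.35], "spin": 0, "grip": -0.1}, {"xyz": [0.45, 0, -0.35], "spin": 0, "grip": -0.1}, {"xyz": [0.55, 0, -0.35], "spin": 0, "grip": -0.1}, {"xyz": [0.65, 0, -0.35], "spin": 0, "grip": -0.1}, {"xyz": [0.7, 0, -0.35], "spin": 0, "grip": -0.1}, {"xyz": [0.7, 0, -0.35], "spin": 0, "grip": -0.1}]}}

```text
time: 20.12
position: [632.1, 365.0, 541.6]
orientation: [0.007, 0.695, 0.718, 0.014]
wrist_force: [0.1, 0.4, -0.3]
gripper_width: 47.1
```

```bash
python3 - <<'E'
from h import *
T=snapshot("top");S=snapshot("side")
crop(T,195,100,120,140,"pics/t10.png",4)
crop(S,200,165,120,100,"pics/s10.png",6)
cv2.imwrite("pics/top10.png",T[:,:,::-1])
E
python3 gp.py
```

```text
20.22 [634.25 360.04 541.27] grasp [639.1 360.9 386.3] z [ 0.031  0.005 -1.   ] F [0.52 0.18 0.61] M [-0.05  0.05 -0.04] 47.2
```

View pics/s10.png

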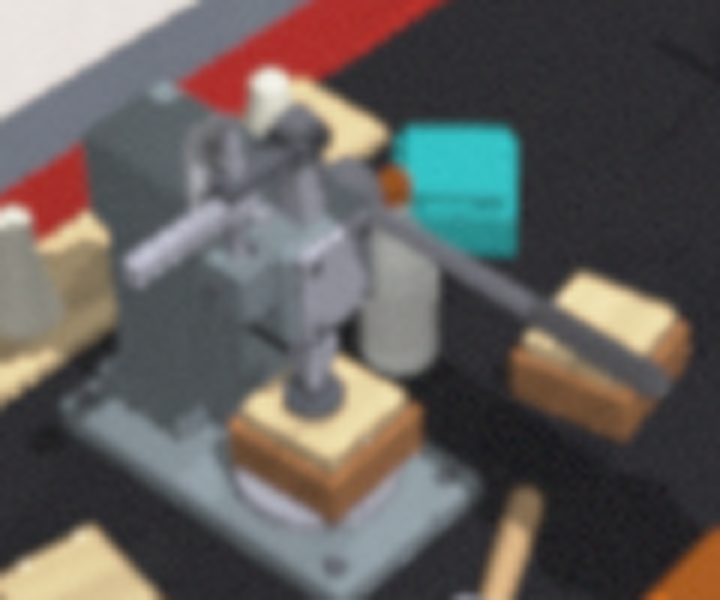

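View pics/t10.png

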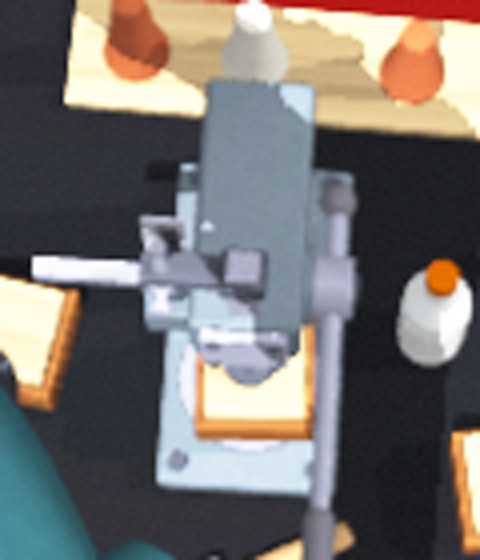

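View pics/top10.png

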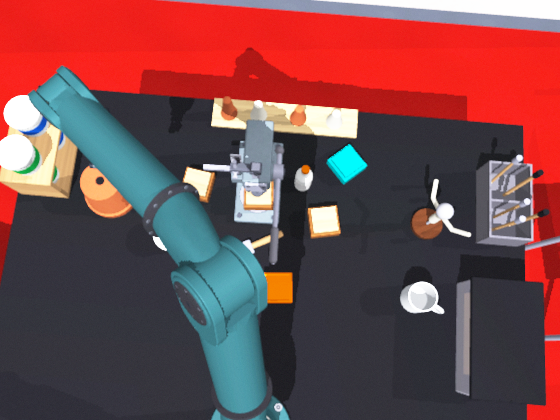

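Run:
```python
from workcell import *
print(finish_job())
```

```text
the job is handed in; nothing more can be done
None
```

The plinth is clamped, the depth stop is up against the lug, and the job is handed in after about 20 s on the clock, with the robot clear of everything. I got no verdict back.

- **Lever:** I pressed it down from above, and it ran free at about 5 N until the foot met the plinth. My last step there went a bit far: the wrist read 14.6 N, which I estimate as about 13 to 14 N at the grip, above the 8 to 13 N range but below 16 N. I pinched the grip, eased the lever back up by about 2 mm, and pressed again in small steps. The wrist then read 9.7 N, about 10.5 N at the grip, and I left the lever there.
- **Depth stop:** I pinched the wing and slid the stop up about 34 mm at a steady drag of 7 to 9 N. At the lug the reading rose to 13.2 N and the stop slowed. I eased that load off before opening the fingers, so the drag alone holds the stop.
- **Last look:** The pictures show the foot on the plinth, the lever a little below level, the collar right under the lug, and the plinth and spares apparently where they were. The arm covers part of the top view, including most of the tub, so I could not check everything there. The images resolve only about 3 mm per pixel. That the stop meets the lug, and the clamping force itself, therefore rest on the wrist-force readings, which scatter by about 0.7 N.

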